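# Slide the chopping board home against its rail and end stop

### The arm

A 6-joint arm with a two-finger parallel gripper is mounted at the origin on a cart in front of the work surface, level with it; the furniture and walls round the work are solid. World frame = base frame: x ahead of the robot, y to its left, z up, the work surface at z = 0. Lengths are in m, angles in degrees, forces in N, time in s.
With the tool pointing down it reaches from about 0.275 to 1 m from the base axis. Payload 8.4 kg.
Tool frame: the origin (TCP) lies on the centre line of the jaws, within the pads' length; the fingertips stand 14 mm ahead of it and the grasp point (between the pads) lies 5 mm behind it; z points along the fingers, y is the line along which they close (so a half turn about z gives the same grasp; the last joint's range is limited). The gripper opens to 85 mm and grips with 20 to 120 N. Pads are 22 mm wide; open, the fingers measure 114 mm over their backs; the gripper's body (76 mm by 85 mm) begins 54 mm behind the grasp point. The pads swing forward as they close: fully open they stand 13 mm farther back than shut.
Start: joints at [-0.138, 20.225, 93.587, -0, 66.188, -0.138], TCP at [0.625, -0, 0.218] pointing down, gripper open.
Joint ranges: [-150.9, 150.9], [-52.94, 120.26], [3.33, 152.33], [-74.26, 254.26], [0, 154.13], [-172.89, 172.89]. Speed limits (degrees/s): [127.2, 127.2, 159.86, 180, 180, 180].

### API

Orientations are given as [roll, pitch, yaw] about the fixed x, y, z axes, in that order (R = Rz(yaw) Ry(pitch) Rx(roll)).
In Python, from rig import arm, viewer, find_in, regions_of gives the robot as it stands.
- The arm moves only by the tool servo_tool, never from a script. Its argument "commands" is a list of rows, each an object with "linear": the shift along the world's x, y, z in m, a list of three; "yaw": the turn about the world's z in degrees; "claw": the closure, from 0 (fully open) to 1 (shut). In form: [{"linear": [tx, ty, tz], "yaw": yaw, "claw": claw}, ...]. A call has exactly 8 rows; each row shifts and turns the commanded pose from where the row before left it; what a row does not reach is not made up. A row lasts 1/10 s, in which the tool goes at most 50 mm and 8.59 degrees, less where a joint would pass 70% of its speed; a pose out of reach is approached as far as the arm can. A call is refused whole if a number of a shift passes 0.05 or a number of a turn 8.59, either way. A call with a gripper value outside its range is refused whole. The fingers move at their own pace and stop on an object; "force" is the grip in N (left out, the last holds). Time passes only in rows, so rows that do not move let the fingers close, or fill a call up. It gives the time, the measured TCP pose, the force, the opening and the grip force at its end, in the units of the state.
- arm.sense(): the state, without advancing time (a new reading comes with each control period).
- viewer.capture(name): name is "scene" or "side" or "wrist"; returns the picture (480x640x3 uint8, red, green, blue); there is no depth.
- viewer.get_calibration(name): a dict with "fx", "fy", "cx", "cy" (pixels), "position" and "attitude" of the camera in the world. Camera axes: x right, y down, z forward; pixel columns grow to the right and rows downward; lengths in m; the calibration is good to about 2 mm. A picture is of the moment at which its call begins: read the wrist's pose just before it. get_calibration takes no time and is no camera call; for the wrist camera it gives the pose at the moment of the call.
- arm.hand_in(): hands the job in; it is judged then, once.
Trained networks look in the newest picture that a camera, given by its name, has taken for a name from the list of things; names that differ only in an ending like _2 or _b are one class to them, and where a whole thing is asked for, a point or a joint stands for the part that bears it (a point fixed in the world has none). Each returns a list of dicts, best first, with "score" (0 to 1); they miss things now and then, are a little off and sometimes report something else, mostly with a low value. They report only what shows in the picture. A call takes as long as a camera call.
- find_in(target, camera): "box" ([left, top, right, bottom] in pixels, round what is visible of it).
- regions_of(target, camera): "pixels" (480x640 bool, what is visible of it) and "box" ([left, top, right, bottom] in pixels, round what is visible of it).
The state is a dict: "t": time; "joint_pos": joint angles; "dq": joint speeds; "joint_efforts": joint torques, N m; "position": TCP position; "orientation": TCP orientation; "force": force on the tool from outside, world axes, zero at the start; "wrist_torque": the same for the moment, N m; "finger_gap": finger opening in m; "finger_force": force on a finger pad.
Only numpy, scipy, OpenCV 4.12 (cv2) and the standard library are available. Lean on these libraries where they do the work, as an engineer would, in place of code of your own. Each camera call takes 0.05 s, during which the arm holds its last target. There are 200 camera calls.

### The job

Push the chopping board along the worktop into its corner, so that one long edge lies flush against the long wooden rail at the back and one end lies flush against the short wooden end stop. Only push it along the surface: do not lift or tip the board, do not touch the salt shaker that stands on it (it must ride along, still standing), and leave the things round about where they are.

Things in the scene. Friction and masses are not known exactly. Their poses are not given: they have to be found in the camera images.
- board: Flat chopping board, 200 (x) x 280 (y) x 11 (z) mm, about 0.5 kg, loose, lying flat on the worktop. Origin: centre of its underside; x along its short side, y along its long side.
- shaker: Salt shaker, 44 mm across and 90 mm tall, about 0.1 kg, standing loose on the board near its middle. Origin: centre of its underside, z up its axis.
- rail: Straight wooden rail, fixed on the worktop beyond the board: 600 mm long (its y), 18 mm thick, 24 mm high. Origin: on the worktop, at the middle of the front face, the one towards the robot; its x points away from the robot, square to that face, so the rail fills x = 0 to 18 mm and the board lies at negative x.
- end_stop: Short wooden end stop, fixed on the worktop square to the rail and butting against its front face, near the left or the right end of the rail (this varies): 120 mm long (its x, parallel to the rail's x), 22 mm wide (its y), 24 mm high. Origin: centre of its underside, 60 mm in front of the rail's face and 275 mm from the rail's middle.
- tea_light: Tea light in a metal cup, 38 mm across, 15 mm high, loose, standing near the other end of the rail, 60 mm in front of its face. To be left where it is. Origin: centre of its underside.
- mug: Mug with a handle, 84 mm across (123 mm with the handle), 100 mm tall, loose, on the left of the work. To be left where it is. Origin: centre of its underside.
- pouch: Brown stand-up coffee pouch, 63 x 104 x 165 mm, loose, on the right of the work. To be left where it is. Origin: centre of its underside.

How it is judged:
By the outcome, as a careful person would: the job done as asked, in the order asked, and still so for the second after the job is handed in, with the robot touching nothing.
It also fails if it takes over 56 s, if anything falls off the work surface, if the arm or the gripper's body presses on something with over 40 N, if the wrist force passes 120 N, or if a joint passes its speed limit or range.

## Working session

There is one attempt and no reset: what is moved stays moved. The work goes in short steps, Python scripts to look and compute and a tool call to move; the robot and the scene stay as the last step left them, time stands still between calls to the robot, and variables do not carry over. Pictures are saved under pics/ and viewed, at most 10 in all, crops included, and the job is handed in when it is done.

Besides the shell and the picture viewer there is one more tool, called after ">>>" in YAML: its name, and indented under it one key for each argument. servo_tool: Moves the arm, as the interface text tells. Its arguments: {"type":"object","properties":{"commands":{"type":"array","items":{"type":"object","properties":{"linear":{"type":"array","items":{"type":"number"}},"yaw":{"type":"number"},"claw":{"type":"number"}}}},"force":{"type":"number"}},"required":["commands"]}

```bash
mkdir -p pics
cat > h.py <<'E'
import numpy as np,cv2
from scipy.spatial.transform import Rotation as R
from rig import arm,viewer,find_in,regions_of
def cal(n):
    c=viewer.get_calibration(n); a=np.array(c["attitude"],float)
    M=a if a.shape==(3,3) else R.from_euler('xyz',a,degrees=True).as_matrix()
    return c,M,np.array(c["position"])
def px2w(n,uv,z=0.):
    c,M,p=cal(n); uv=np.atleast_2d(np.array(uv,float))
    d=np.c_[(uv[:,0]-c["cx"])/c["fx"],(uv[:,1]-c["cy"])/c["fy"],np.ones(len(uv))]@M.T
    return (p+d*((z-p[2])/d[:,2])[:,None])[:,:2]
def w2px(n,P):
    c,M,p=cal(n); q=(np.atleast_2d(P)-p)@M
    return np.c_[q[:,0]/q[:,2]*c["fx"]+c["cx"],q[:,1]/q[:,2]*c["fy"]+c["cy"]]
def snap(n,f=None):
    im=viewer.capture(n)
    if f: cv2.imwrite(f"pics/{f}.png",im[:,:,::-1])
    return im
E
python3 - <<'E'
from h import *
for n in ("scene","side"):
    snap(n,n+"0"); print(n,viewer.get_calibration(n))
    for t in ("board","shaker","rail","end_stop","tea_light","mug","pouch"):
        r=regions_of(t,n)
        for k in r[:1]:
            m=k["pixels"].astype(np.uint8)
            q=cv2.boxPoints(cv2.minAreaRect(cv2.findNonZero(m)))
            print(t,round(k["score"],2),k["box"],np.round(px2w(n,q,{"board":.011,"rail":.024,"end_stop":.024}.get(t,0)),3).tolist())
a,b=cv2.imread("pics/scene0.png"),cv2.imread("pics/side0.png")
E
```

```text
scene {'fx': 569.9553331436838, 'fy': 569.9553331436838, 'cx': 321.43527117202746, 'cy': 237.9537569809751, 'position': array([-0.26210321, -0.53454017,  1.20179533]), 'attitude': array([-137.49484914,    0.30062514,  -57.37079616])}
board 0.67 [262.7, 232.4, 382.4, 318.3] [[0.445, 0.118], [0.666, 0.18], [0.661, -0.14], [0.456, -0.171]]
shaker 0.89 [309.7, 254.2, 323.2, 278.5] [[0.603, 0.065], [0.624, 0.032], [0.54, -0.022], [0.52, 0.01]]
rail 0.9 [282.1, 189.0, 459.2, 293.6] [[0.706, 0.251], [0.749, 0.263], [0.698, -0.341], [0.661, -0.342]]
end_stop 0.82 [256.6, 199.0, 285.5, 225.3] [[0.601, 0.257], [0.729, 0.246], [0.712, 0.211], [0.586, 0.223]]
tea_light 0.63 [427.1, 295.4, 443.7, 307.6] [[0.638, -0.281], [0.657, -0.312], [0.619, -0.33], [0.6, -0.299]]
pouch 0.88 [432.7, 313.1, 482.6, 374.5] [[0.446, -0.376], [0.645, -0.342], [0.661, -0.442], [0.463, -0.467]]
side {'fx': 620.132433458749, 'fy': 620.132433458749, 'cx': 322.27525696198825, 'cy': 234.6241904852318, 'position': array([ 0.51345809, -1.77434581,  0.94209486]), 'attitude': array([-116.75714604,   -0.26056662,   -2.98606847])}
board 0.76 [271.4, 229.8, 341.1, 271.0] [[0.447, 0.121], [0.672, 0.138], [0.656, -0.159], [0.46, -0.171]]
shaker 0.7 [294.9, 220.0, 304.9, 250.1] [[0.521, 0.202], [0.56, 0.201], [0.554, 0.005], [0.519, 0.006]]
rail 0.83 [349.1, 210.7, 359.4, 275.7] [[0.723, 0.251], [0.75, 0.252], [0.707, -0.216], [0.686, -0.216]]
end_stop 0.63 [317.2, 204.3, 350.0, 215.7] [[0.605, 0.257], [0.727, 0.252], [0.72, 0.176], [0.601, 0.181]]
tea_light 0.39 [328.0, 293.7, 338.0, 302.0] [[0.607, -0.267], [0.633, -0.268], [0.629, -0.32], [0.604, -0.319]]
mug 0.8 [297.0, 159.9, 323.9, 193.2] [[0.541, 0.804], [0.664, 0.799], [0.646, 0.47], [0.536, 0.475]]
pouch 0.67 [274.5, 263.4, 281.3, 273.2] [[0.448, -0.152], [0.447, -0.103], [0.481, -0.104], [0.481, -0.153]]
```

View pics/scene0.png

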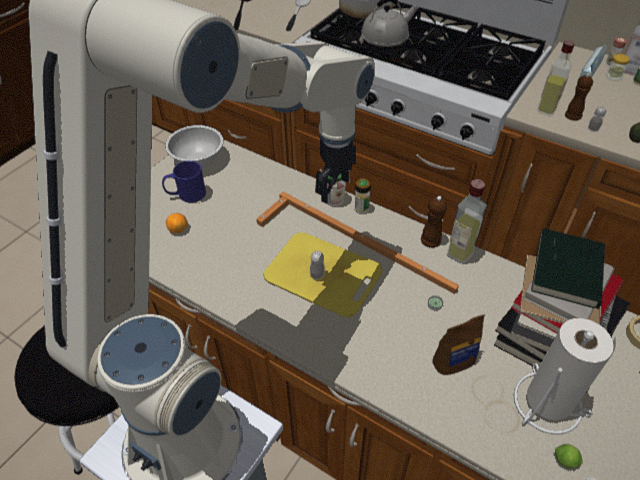

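View pics/side0.png

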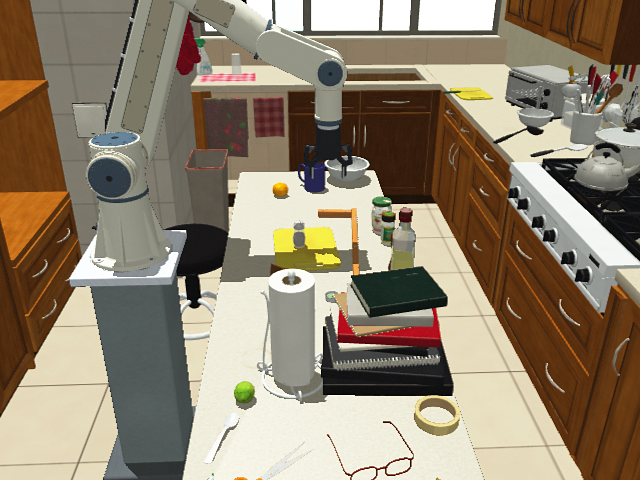

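The scene shows the yellow board at (263–382, 232–318) with the shaker at (317,265). The end stop is at the left, around (270,212), and the tea light is at (435,303). I'll get a closer look from the wrist.

Run:
```python
from h import *
print(arm.sense()["orientation"])
im=snap("wrist","w0")
for t in ("board","shaker","rail","end_stop"):
    for k in regions_of(t,"wrist")[:1]:
        m=k["pixels"].astype(np.uint8)
        q=cv2.boxPoints(cv2.minAreaRect(cv2.findNonZero(m)))
        print(t,round(k["score"],2),k["box"],np.round(px2w("wrist",q,{"board":.011,"rail":.024,"end_stop":.024}.get(t,0)),3).tolist())
# board & rail masks by scene view, polygons on the plane
for t,z in (("board",.011),("rail",.024),("end_stop",.024)):
  for n in ("scene","side","wrist"):
    if n!="wrist": snap(n)
    for k in regions_of(t,n)[:1]:
        c=max(cv2.findContours(k["pixels"].astype(np.uint8),0,1)[0],key=len)[:,0]
        w=px2w(n,c,z); r=cv2.minAreaRect((w*1000).astype(np.float32))
        print(t,n,np.round(r[0],1),np.round(r[1],1),round(r[2],2),np.round(cv2.boxPoints(r)).tolist())
```

```text
[1.79999169e+02 5.35230242e-05 8.99978079e+01]
board 0.61 [120.9, 43.9, 354.1, 339.6] [[0.452, 0.129], [0.645, 0.138], [0.667, -0.139], [0.422, -0.154]]
shaker 0.78 [178.8, 184.4, 245.7, 250.4] [[0.473, -0.024], [0.529, 0.027], [0.561, -0.007], [0.505, -0.062]]
rail 0.57 [369.7, 0.0, 463.1, 439.3] [[0.669, -0.271], [0.714, 0.169], [0.736, 0.166], [0.701, -0.278]]
board scene [552.7  -9.8] [204.3 281.3] 3.19 [[443.0, 125.0], [459.0, -156.0], [663.0, -145.0], [647.0, 136.0]]
board side [555.5 -18. ] [201.3 302.3] 3.44 [[446.0, 127.0], [464.0, -175.0], [665.0, -163.0], [647.0, 139.0]]
board wrist [553.5  -5.7] [199.5 278.7] 3.2 [[446.0, 128.0], [462.0, -150.0], [661.0, -139.0], [645.0, 139.0]]
rail scene [704.7 -40.3] [604.6  39.2] 85.33 [[661.0, -340.0], [700.0, -343.0], [749.0, 259.0], [710.0, 263.0]]
rail side [717.5  17.8] [469.3  18.6] 84.56 [[686.0, -215.0], [705.0, -217.0], [749.0, 250.0], [730.0, 252.0]]
rail wrist [706.6 -53.4] [442.6  24.2] 85.45 [[677.0, -273.0], [701.0, -275.0], [736.0, 166.0], [712.0, 168.0]]
end_stop scene [658.7 234.1] [ 39.6 133.2] 85.5 [[591.0, 220.0], [724.0, 209.0], [727.0, 249.0], [594.0, 259.0]]
end_stop side [665.3 216.1] [ 59.2 118. ] 87.57 [[605.0, 189.0], [723.0, 184.0], [726.0, 243.0], [608.0, 248.0]]
```

View pics/w0.png

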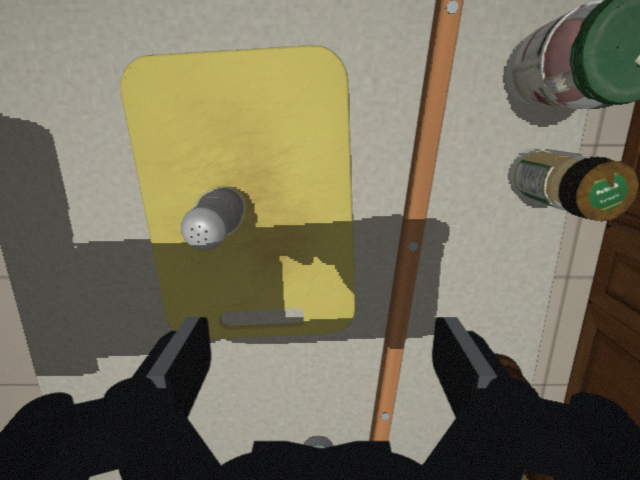

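The wrist picture shows the board at (122–355, 45–338), the shaker base near (230,205), and the rail from (450,0) to (380,440). Worked out from this:

- **Board:** centre (0.5535, -0.006), yaw +3.3°.
- **Rail:** front face x ≈ 0.705 + 0.079y, yaw -4.5°.
- **Stop:** inner face 264 mm left of the rail's middle.
- **Move needed:** the board must go about 51 mm to the rail and then 99 mm to the stop.

I'll push first with the open fingers parallel to the rail.

>>> servo_tool:
  commands:
    - {"linear": [-0.026, 0, 0], "yaw": 8.55, "claw": 0}
    - {"linear": [-0.026, 0, 0], "yaw": 8.55, "claw": 0}
    - {"linear": [-0.026, 0, 0], "yaw": 8.55, "claw": 0}
    - {"linear": [-0.026, 0, 0], "yaw": 8.55, "claw": 0}
    - {"linear": [-0.026, 0, 0], "yaw": 8.55, "claw": 0}
    - {"linear": [-0.026, 0, 0], "yaw": 8.55, "claw": 0}
    - {"linear": [-0.026, 0, 0], "yaw": 8.55, "claw": 0}
    - {"linear": [-0.026, 0, 0], "yaw": 8.55, "claw": 0}

```text
t: 2.6
position: [0.416, -0.0, 0.2177]
orientation: [180.0, 0.0, 158.8]
force: [-0.1, 0.4, 0.2]
finger_gap: 0.0854
finger_force: 0.0
```

>>> servo_tool:
  commands:
    - {"linear": [-0.002, 0, -0.02], "yaw": 8.55, "claw": 0}
    - {"linear": [0, 0, -0.025], "yaw": 8.55, "claw": 0}
    - {"linear": [0, 0, -0.025], "yaw": 0, "claw": 0}
    - {"linear": [0, 0, -0.025], "yaw": 0, "claw": 0}
    - {"linear": [0, 0, -0.025], "yaw": 0, "claw": 0}
    - {"linear": [0, 0, -0.025], "yaw": 0, "claw": 0}
    - {"linear": [0, 0, -0.02], "yaw": 0, "claw": 0}
    - {"linear": [0, 0, -0.01], "yaw": 0, "claw": 0}

```text
t: 3.4
position: [0.4143, 0.0, 0.0414]
orientation: [-180.0, -0.1, 175.5]
force: [-0.8, -0.2, 0.5]
finger_gap: 0.0857
finger_force: 0.0
```

>>> servo_tool:
  commands:
    - {"linear": [0, 0, -0.004], "yaw": 0, "claw": 0}
    - {"linear": [0, 0, -0.004], "yaw": 0, "claw": 0}
    - {"linear": [0, 0, -0.003], "yaw": 0, "claw": 0}
    - {"linear": [0, 0, -0.003], "yaw": 0, "claw": 0}
    - {"linear": [0, 0, -0.003], "yaw": 0, "claw": 0}
    - {"linear": [0, 0, -0.003], "yaw": 0, "claw": 0}
    - {"linear": [0, 0, -0.002], "yaw": 0, "claw": 0}
    - {"linear": [0, 0, 0], "yaw": 0, "claw": 0}

```text
t: 4.2
position: [0.4148, 0.0, 0.0205]
orientation: [-180.0, -0.0, 175.5]
force: [0.2, -0.6, -0.7]
finger_gap: 0.0857
finger_force: 0.0
```

Run:
```python
from h import *
s=arm.sense();print(s["position"],s["force"]); snap("wrist","w1")
print(cal("wrist")[2])
im=snap("side"); cv2.imwrite("pics/s1.png",cv2.resize(im[200:290,230:370,::-1],None,fx=5,fy=5,interpolation=2))
```

```text
[4.14834569e-01 1.45253142e-05 2.04681169e-02] [ 0.24956904 -0.61648658 -0.73989076]
[0.33350169 0.00554381 0.17703732]
```

View pics/s1.png

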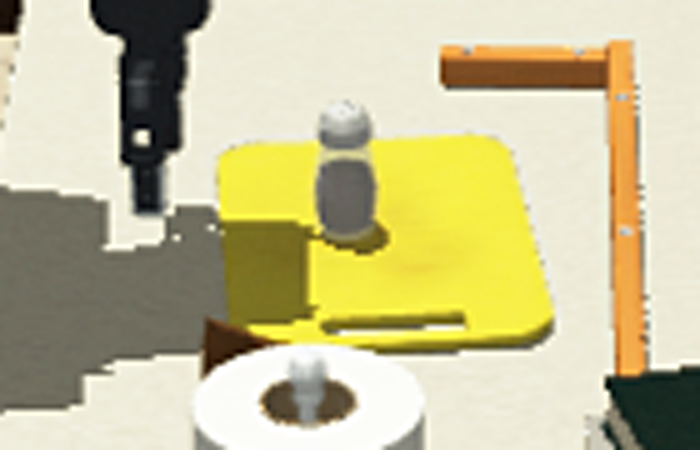

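The side crop shows the fingers in front of the board. The tip, at crop (148,212), still looks above the worktop, so I'll descend gently until it touches.

>>> servo_tool:
  commands:
    - {"linear": [0, 0, -0.001], "yaw": 0, "claw": 0}
    - {"linear": [0, 0, -0.001], "yaw": 0, "claw": 0}
    - {"linear": [0, 0, -0.001], "yaw": 0, "claw": 0}
    - {"linear": [0, 0, -0.001], "yaw": 0, "claw": 0}
    - {"linear": [0, 0, -0.001], "yaw": 0, "claw": 0}
    - {"linear": [0, 0, -0.001], "yaw": 0, "claw": 0}
    - {"linear": [0, 0, 0], "yaw": 0, "claw": 0}
    - {"linear": [0, 0, 0], "yaw": 0, "claw": 0}

```text
t: 5.1
position: [0.4149, 0.0, 0.0146]
orientation: [-180.0, -0.0, 175.5]
force: [0.4, 0.3, 0.1]
finger_gap: 0.0853
finger_force: 0.0
```

>>> servo_tool:
  commands:
    - {"linear": [0, 0, -0.001], "yaw": 0, "claw": 0}
    - {"linear": [0, 0, -0.001], "yaw": 0, "claw": 0}
    - {"linear": [0, 0, -0.001], "yaw": 0, "claw": 0}
    - {"linear": [0, 0, 0], "yaw": 0, "claw": 0}
    - {"linear": [0, 0, 0], "yaw": 0, "claw": 0}
    - {"linear": [0, 0, 0], "yaw": 0, "claw": 0}
    - {"linear": [0, 0, 0], "yaw": 0, "claw": 0}
    - {"linear": [0, 0, 0], "yaw": 0, "claw": 0}

```text
t: 5.9
position: [0.415, -0.0, 0.0117]
orientation: [-180.0, 0.0, 175.5]
force: [0.4, -0.7, 0.2]
finger_gap: 0.0853
finger_force: 0.0
```

>>> servo_tool:
  commands:
    - {"linear": [0, 0, -0.002], "yaw": 0, "claw": 0}
    - {"linear": [0, 0, -0.002], "yaw": 0, "claw": 0}
    - {"linear": [0, 0, -0.002], "yaw": 0, "claw": 0}
    - {"linear": [0, 0, 0], "yaw": 0, "claw": 0}
    - {"linear": [0.003, 0, 0], "yaw": 0, "claw": 0}
    - {"linear": [0.004, 0, 0], "yaw": 0, "claw": 0}
    - {"linear": [0.004, 0, 0], "yaw": 0, "claw": 0}
    - {"linear": [0.003, 0, 0], "yaw": 0, "claw": 0}

```text
t: 6.7
position: [0.4297, 0.0, 0.0058]
orientation: [180.0, 0.0, 175.5]
force: [-0.8, 0.4, -0.1]
finger_gap: 0.0856
finger_force: 0.0
```

>>> servo_tool:
  commands:
    - {"linear": [0.003, 0, 0], "yaw": 0, "claw": 0}
    - {"linear": [0.003, 0, 0], "yaw": 0, "claw": 0}
    - {"linear": [0.003, 0, 0], "yaw": 0, "claw": 0}
    - {"linear": [0.003, 0, 0], "yaw": 0, "claw": 0}
    - {"linear": [0.003, 0, 0], "yaw": 0, "claw": 0}
    - {"linear": [0.003, 0, 0], "yaw": 0, "claw": 0}
    - {"linear": [0.003, 0, 0], "yaw": 0, "claw": 0}
    - {"linear": [0.003, 0, 0], "yaw": 0, "claw": 0}

```text
t: 7.5
position: [0.4532, 0.0, 0.0057]
orientation: [-180.0, -0.0, 175.5]
force: [-0.2, -0.4, -0.4]
finger_gap: 0.0857
finger_force: 0.0
```

```bash
cat > pose.py <<'E'
from h import *
s=arm.sense();print(np.round(s["position"],4),np.round(s["force"],1))
im=snap("scene")
c=None
for k in regions_of("board","scene")[:1]:
    c=max(cv2.findContours(k["pixels"].astype(np.uint8),0,1)[0],key=len)[:,0]
    r=cv2.minAreaRect((px2w("scene",c,.011)*1000).astype(np.float32)); print(k["score"],r)
im=snap("side"); 
import sys
cv2.imwrite(f"pics/{sys.argv[1]}.png",cv2.resize(im[190:290,230:370,::-1],None,fx=5,fy=5,interpolation=2))
E
python3 pose.py s2
```

```text
[0.4532 0.     0.0057] [-0.2 -0.4 -0.4]
0.63 ((554.2242431640625, -39.69361114501953), (207.2560577392578, 217.33517456054688), 3.410802125930786)
```

View pics/s2.png

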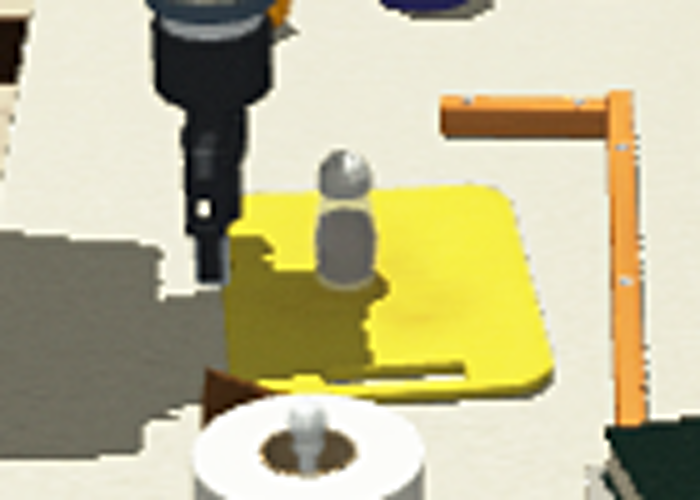

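The side crop shows the finger tip at crop (197–228, 283), right at the board's front edge, and there's no force yet. I'll check the tip height by ray before pushing on.

Run:
```python
from h import *
for z in (0,.005,.010,.015,.02): print(z,np.round(px2w("side",[[230+197/5,190+283/5],[230+228/5,190+283/5]],z),4).tolist())
print(w2px("side",[[.4642,-.05,.0047],[.4423,-.05,.0047],[.456,-.05,.011],[.456,-.05,0]]).round(1))
```

```text
0 [[0.439, 0.0126], [0.4591, 0.0117]]
0.005 [[0.4394, 0.0031], [0.4594, 0.0022]]
0.01 [[0.4398, -0.0064], [0.4597, -0.0073]]
0.015 [[0.4402, -0.0159], [0.46, -0.0168]]
0.02 [[0.4406, -0.0254], [0.4603, -0.0262]]
[[276.9 254.4]
 [269.9 254.5]
 [274.2 252.7]
 [274.3 255.7]]
```

View pics/w1.png

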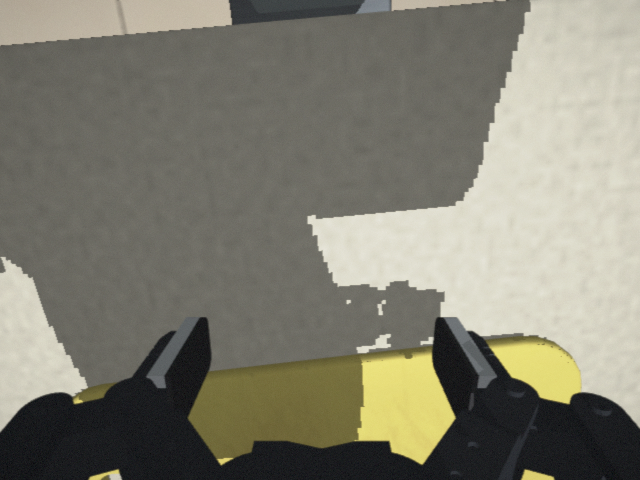

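The wrist picture shows the fingers open along y, with inner tip corners at about (210,320) and (435,320), and the board edge below them. I'll triangulate the tip height from the gap.

Run:
```python
from h import *
c,M,p=cal("wrist"); print(c["fx"],c["cx"],c["cy"],p,M.round(3).tolist())
p=p+np.array(arm.sense()["position"])*0
for g in (.0855,):
    d=c["fx"]*g/225
    for uv in ((210,320),(435,320)):
        q=np.array([(uv[0]-c["cx"])/c["fx"],(uv[1]-c["cy"])/c["fy"],1])*d
        print((M@q+p-arm.sense()["position"]).round(4))
```

```text
387.68503753868987 321.1657871934954 243.55118081539342 [0.37172993 0.00554336 0.16210028] [[0.078, 0.947, 0.312], [0.997, -0.074, -0.025], [-0.0, 0.313, -0.95]]
[-0.0113 -0.0424  0.0256]
[-0.0046  0.0429  0.0256]
```

Both views put the open tips about 26 mm above the TCP, so they're passing above the board's edge. I'll back off and lower further, guarding on force.

>>> servo_tool:
  commands:
    - {"linear": [-0.012, 0, 0], "yaw": 0, "claw": 0}
    - {"linear": [-0.013, 0, 0], "yaw": 0, "claw": 0}
    - {"linear": [0, 0, 0], "yaw": 0, "claw": 0}
    - {"linear": [0, 0, -0.002], "yaw": 0, "claw": 0}
    - {"linear": [0, 0, -0.002], "yaw": 0, "claw": 0}
    - {"linear": [0, 0, -0.002], "yaw": 0, "claw": 0}
    - {"linear": [0, 0, -0.002], "yaw": 0, "claw": 0}
    - {"linear": [0, 0, 0], "yaw": 0, "claw": 0}

```text
t: 8.45
position: [0.428, 0.0, -0.0027]
orientation: [-180.0, -0.0, 175.5]
force: [0.8, -0.0, 0.1]
finger_gap: 0.0857
finger_force: 0.0
```

>>> servo_tool:
  commands:
    - {"linear": [0, 0, -0.0015], "yaw": 0, "claw": 0}
    - {"linear": [0, 0, -0.0015], "yaw": 0, "claw": 0}
    - {"linear": [0, 0, -0.0015], "yaw": 0, "claw": 0}
    - {"linear": [0, 0, -0.0015], "yaw": 0, "claw": 0}
    - {"linear": [0, 0, 0], "yaw": 0, "claw": 0}
    - {"linear": [0, 0, 0], "yaw": 0, "claw": 0}
    - {"linear": [0, 0, 0], "yaw": 0, "claw": 0}
    - {"linear": [0, 0, 0], "yaw": 0, "claw": 0}

```text
t: 9.25
position: [0.428, 0.0, -0.0083]
orientation: [180.0, 0.0, 175.5]
force: [0.9, 0.1, 0.3]
finger_gap: 0.0853
finger_force: 0.0
```

>>> servo_tool:
  commands:
    - {"linear": [0, 0, -0.0015], "yaw": 0, "claw": 0}
    - {"linear": [0, 0, -0.0015], "yaw": 0, "claw": 0}
    - {"linear": [0, 0, -0.0015], "yaw": 0, "claw": 0}
    - {"linear": [0, 0, -0.0015], "yaw": 0, "claw": 0}
    - {"linear": [0, 0, -0.001], "yaw": 0, "claw": 0}
    - {"linear": [0, 0, 0], "yaw": 0, "claw": 0}
    - {"linear": [0, 0, 0], "yaw": 0, "claw": 0}
    - {"linear": [0, 0, 0], "yaw": 0, "claw": 0}

```text
t: 10.05
position: [0.4281, 0.0, -0.0153]
orientation: [-180.0, 0.0, 175.5]
force: [-0.4, -0.5, 0.1]
finger_gap: 0.0856
finger_force: 0.0
```

```bash
python3 pose.py s3
```

```text
[ 0.4281  0.     -0.0153] [-0.4 -0.5  0.1]
0.57 ((555.3087158203125, -34.73778533935547), (203.09384155273438, 228.81552124023438), 3.7112033367156982)
```

View pics/s3.png

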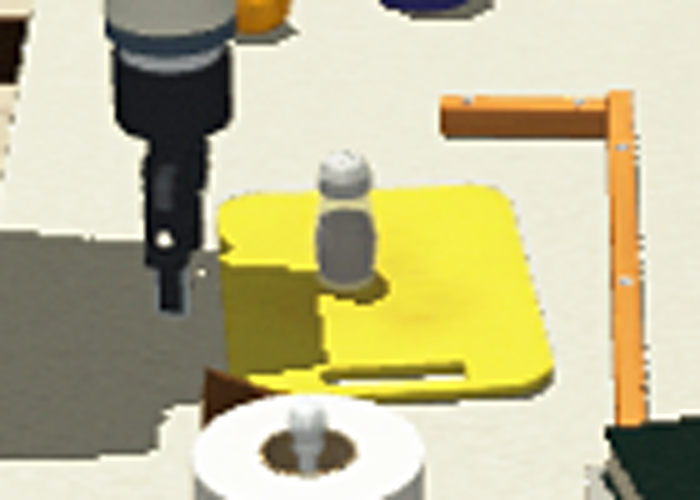

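The side crop shows the tip at crop (157–186, 314), about 9 mm above the worktop. I'll go down 5 mm more.

>>> servo_tool:
  commands:
    - {"linear": [0, 0, -0.001], "yaw": 0, "claw": 0}
    - {"linear": [0, 0, -0.001], "yaw": 0, "claw": 0}
    - {"linear": [0, 0, -0.001], "yaw": 0, "claw": 0}
    - {"linear": [0, 0, -0.001], "yaw": 0, "claw": 0}
    - {"linear": [0, 0, -0.001], "yaw": 0, "claw": 0}
    - {"linear": [0, 0, 0], "yaw": 0, "claw": 0}
    - {"linear": [0.002, 0, 0], "yaw": 0, "claw": 0}
    - {"linear": [0.003, 0, 0], "yaw": 0, "claw": 0}

```text
t: 11.0
position: [0.4331, -0.0, -0.0203]
orientation: [-180.0, -0.0, 175.5]
force: [-0.6, -0.4, -0.2]
finger_gap: 0.0848
finger_force: 0.0
```

>>> servo_tool:
  commands:
    - {"linear": [0.002, 0, 0], "yaw": 0, "claw": 0}
    - {"linear": [0.002, 0, 0], "yaw": 0, "claw": 0}
    - {"linear": [0.002, 0, 0], "yaw": 0, "claw": 0}
    - {"linear": [0.002, 0, 0], "yaw": 0, "claw": 0}
    - {"linear": [0.002, 0, 0], "yaw": 0, "claw": 0}
    - {"linear": [0.002, 0, 0], "yaw": 0, "claw": 0}
    - {"linear": [0.003, 0, 0], "yaw": 0, "claw": 0}
    - {"linear": [0.003, 0, 0], "yaw": 0, "claw": 0}

```text
t: 11.8
position: [0.4514, -0.0, -0.0203]
orientation: [180.0, 0.0, 175.5]
force: [-2.6, 0.6, -0.1]
finger_gap: 0.0853
finger_force: 1.4
```

>>> servo_tool:
  commands:
    - {"linear": [0.003, 0, 0], "yaw": 0, "claw": 0}
    - {"linear": [0.004, 0, 0], "yaw": 0, "claw": 0}
    - {"linear": [0.004, 0, 0], "yaw": 0, "claw": 0}
    - {"linear": [0.004, 0, 0], "yaw": 0, "claw": 0}
    - {"linear": [0.004, 0, 0], "yaw": 0, "claw": 0}
    - {"linear": [0.004, 0, 0], "yaw": 0, "claw": 0}
    - {"linear": [0.003, 0, 0], "yaw": 0, "claw": 0}
    - {"linear": [0.002, 0, 0], "yaw": 0, "claw": 0}

```text
t: 12.6
position: [0.4794, 0.0, -0.0203]
orientation: [180.0, 0.0, 175.5]
force: [-2.7, 0.6, -1.1]
finger_gap: 0.0853
finger_force: 1.3
```

```bash
python3 pose.py s4
```

```text
[ 0.4794  0.     -0.0203] [-2.7  0.6 -1.1]
0.84 ((588.8900756835938, -36.22821044921875), (248.9660186767578, 205.6785888671875), 87.14201354980469)
```

View pics/s4.png

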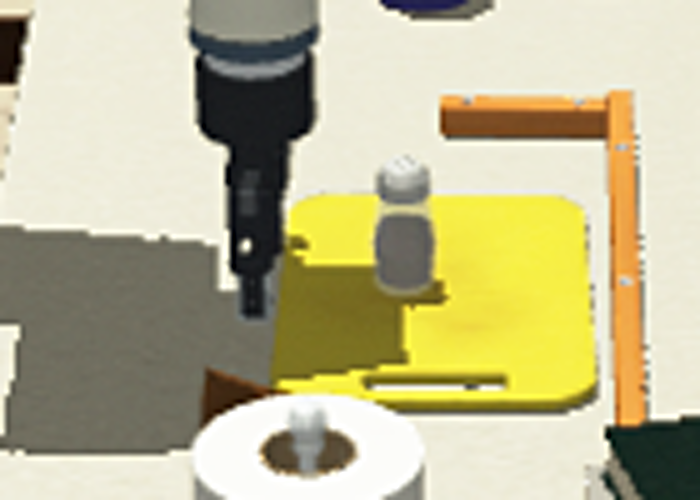

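The board is riding squarely with the shaker upright at crop (404,225), and about 15 mm remain to the rail.

>>> servo_tool:
  commands:
    - {"linear": [0.002, 0, 0], "yaw": 0, "claw": 0}
    - {"linear": [0.002, 0, 0], "yaw": 0, "claw": 0}
    - {"linear": [0.002, 0, 0], "yaw": 0, "claw": 0}
    - {"linear": [0.0015, 0, 0], "yaw": 0, "claw": 0}
    - {"linear": [0.0015, 0, 0], "yaw": 0, "claw": 0}
    - {"linear": [0.001, 0, 0], "yaw": 0, "claw": 0}
    - {"linear": [0.001, 0, 0], "yaw": 0, "claw": 0}
    - {"linear": [0.001, 0, 0], "yaw": 0, "claw": 0}

```text
t: 13.55
position: [0.4908, -0.0, -0.0203]
orientation: [-180.0, -0.0, 175.5]
force: [-4.2, 0.7, 2.2]
finger_gap: 0.0856
finger_force: 2.3
```

>>> servo_tool:
  commands:
    - {"linear": [0.001, 0, 0], "yaw": 0, "claw": 0}
    - {"linear": [0.001, 0, 0], "yaw": 0, "claw": 0}
    - {"linear": [0, 0, 0], "yaw": 0, "claw": 0}
    - {"linear": [0, 0, 0], "yaw": 0, "claw": 0}
    - {"linear": [0, 0, 0], "yaw": 0, "claw": 0}
    - {"linear": [0, 0, 0], "yaw": 0, "claw": 0}
    - {"linear": [0, 0, 0], "yaw": 0, "claw": 0}
    - {"linear": [0, 0, 0], "yaw": 0, "claw": 0}

```text
t: 14.35
position: [0.4933, -0.0, -0.0203]
orientation: [180.0, 0.0, 175.5]
force: [-2.2, -0.4, -0.8]
finger_gap: 0.0853
finger_force: 0.7
```

>>> servo_tool:
  commands:
    - {"linear": [0.0005, 0, 0], "yaw": 0, "claw": 0}
    - {"linear": [0.0005, 0, 0], "yaw": 0, "claw": 0}
    - {"linear": [0.0005, 0, 0], "yaw": 0, "claw": 0}
    - {"linear": [0.0005, 0, 0], "yaw": 0, "claw": 0}
    - {"linear": [0.0005, 0, 0], "yaw": 0, "claw": 0}
    - {"linear": [0.0005, 0, 0], "yaw": 0, "claw": 0}
    - {"linear": [0, 0, 0], "yaw": 0, "claw": 0}
    - {"linear": [0, 0, 0], "yaw": 0, "claw": 0}

```text
t: 15.15
position: [0.4943, 0.0001, -0.0205]
orientation: [-180.0, -0.2, 175.5]
force: [-7.8, -0.4, 5.2]
finger_gap: 0.0853
finger_force: 4.1
```

Force is rising against the rail with the board blocked. I'll retreat, rise and go round to the right end.

>>> servo_tool:
  commands:
    - {"linear": [-0.01, 0, 0], "yaw": 0, "claw": 0}
    - {"linear": [-0.02, 0, 0], "yaw": 0, "claw": 0}
    - {"linear": [-0.01, 0, 0.03], "yaw": 0, "claw": 0}
    - {"linear": [0, -0.02, 0.045], "yaw": -8.5, "claw": 0}
    - {"linear": [0, -0.03, 0.045], "yaw": -8.5, "claw": 0}
    - {"linear": [0, -0.03, 0], "yaw": -8.5, "claw": 0}
    - {"linear": [0, -0.03, 0], "yaw": -8.5, "claw": 0}
    - {"linear": [0.01, -0.03, 0], "yaw": -8.5, "claw": 0}

```text
t: 15.95
position: [0.4661, -0.139, 0.0971]
orientation: [179.9, 0.1, 132.7]
force: [0.1, 0.8, 0.2]
finger_gap: 0.0856
finger_force: 0.0
```

>>> servo_tool:
  commands:
    - {"linear": [0.02, -0.02, 0], "yaw": -8.5, "claw": 0}
    - {"linear": [0.025, -0.02, 0], "yaw": -8.5, "claw": 0}
    - {"linear": [0.025, -0.01, 0], "yaw": -8.5, "claw": 0}
    - {"linear": [0.025, 0, 0], "yaw": -8.5, "claw": 0}
    - {"linear": [0.025, 0, 0], "yaw": -8.5, "claw": 0}
    - {"linear": [0.004, 0, 0], "yaw": -5, "claw": 0}
    - {"linear": [0, 0, 0], "yaw": 0, "claw": 0}
    - {"linear": [0, 0, 0], "yaw": 0, "claw": 0}

```text
t: 16.75
position: [0.5898, -0.1877, 0.0962]
orientation: [180.0, 0.0, 85.7]
force: [0.1, 0.2, -0.2]
finger_gap: 0.0855
finger_force: 0.0
```

```bash
cat > pw.py <<'E'
from h import *
import sys
s=arm.sense();print(np.round(s["position"],4),np.round(s["orientation"],1))
snap("wrist",sys.argv[1]); k=regions_of("board","wrist")[0]
m=k["pixels"].astype(np.uint8)
c=max(cv2.findContours(m,0,1)[0],key=len)[:,0]
r=cv2.minAreaRect((px2w("wrist",c,.011)*1000).astype(np.float32)); print("wrist",k["score"],r,cv2.boxPoints(r).round().tolist())
for n in ("scene","side"):
    snap(n); k=regions_of("board",n)
    if k:
        c=max(cv2.findContours(k[0]["pixels"].astype(np.uint8),0,1)[0],key=len)[:,0]
        r=cv2.minAreaRect((px2w(n,c,.011)*1000).astype(np.float32)); print(n,k[0]["score"],r,cv2.boxPoints(r).round().tolist())
E
python3 pw.py w2
```

```text
[ 0.5898 -0.1877  0.0962] [180.    0.   85.7]
wrist 0.56 ((595.9520263671875, -103.89215087890625), (110.4537582397461, 199.13104248046875), 85.62202453613281) [[492.0, -151.0], [691.0, -167.0], [699.0, -56.0], [501.0, -41.0]]
scene 0.6 ((603.4247436523438, -22.807632446289062), (282.71209716796875, 204.33724975585938), 85.55406951904297) [[491.0, -156.0], [694.0, -172.0], [716.0, 110.0], [513.0, 126.0]]
side 0.76 ((603.9129028320312, -31.48370361328125), (290.3972473144531, 198.54736328125), 86.53178405761719) [[496.0, -170.0], [694.0, -182.0], [712.0, 107.0], [514.0, 119.0]]
```

View pics/w2.png

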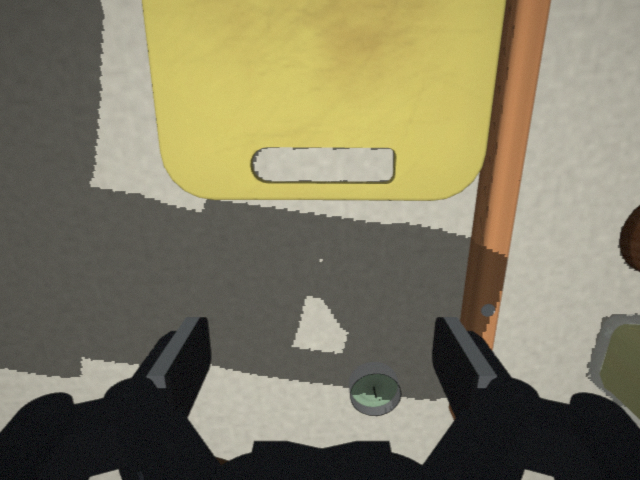

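The wrist picture shows the board lying along the rail, its right end at y ≈ -0.159 (pixel row about 198). The fingers are behind that end, and the tea light at (375,393) is clear. I'll descend and push along the rail.

>>> servo_tool:
  commands:
    - {"linear": [0, 0, -0.02], "yaw": 0, "claw": 0}
    - {"linear": [0, 0, -0.025], "yaw": 0, "claw": 0}
    - {"linear": [0, 0, -0.025], "yaw": 0, "claw": 0}
    - {"linear": [0, 0, -0.02], "yaw": 0, "claw": 0}
    - {"linear": [0, 0, -0.015], "yaw": 0, "claw": 0}
    - {"linear": [0, 0, -0.008], "yaw": 0, "claw": 0}
    - {"linear": [0, 0, -0.003], "yaw": 0, "claw": 0}
    - {"linear": [0, 0, 0], "yaw": 0, "claw": 0}

```text
t: 17.85
position: [0.5902, -0.1878, -0.0195]
orientation: [180.0, 0.0, 85.5]
force: [-0.1, 0.4, 0.1]
finger_gap: 0.0852
finger_force: 0.0
```

>>> servo_tool:
  commands:
    - {"linear": [0.0, 0.003, 0], "yaw": 0, "claw": 0}
    - {"linear": [0.0, 0.003, 0], "yaw": 0, "claw": 0}
    - {"linear": [0.0, 0.003, 0], "yaw": 0, "claw": 0}
    - {"linear": [0.0, 0.003, 0], "yaw": 0, "claw": 0}
    - {"linear": [0.0, 0.003, 0], "yaw": 0, "claw": 0}
    - {"linear": [0.0, 0.002, 0], "yaw": 0, "claw": 0}
    - {"linear": [0.0, 0.002, 0], "yaw": 0, "claw": 0}
    - {"linear": [0.0, 0.002, 0], "yaw": 0, "claw": 0}

```text
t: 18.65
position: [0.5902, -0.167, -0.0196]
orientation: [180.0, 0.0, 85.5]
force: [0.1, -2.6, -0.6]
finger_gap: 0.0853
finger_force: 1.6
```

>>> servo_tool:
  commands:
    - {"linear": [0.0003, 0.004, 0], "yaw": 0, "claw": 0}
    - {"linear": [0.0003, 0.004, 0], "yaw": 0, "claw": 0}
    - {"linear": [0.0003, 0.004, 0], "yaw": 0, "claw": 0}
    - {"linear": [0.0003, 0.004, 0], "yaw": 0, "claw": 0}
    - {"linear": [0.0003, 0.004, 0], "yaw": 0, "claw": 0}
    - {"linear": [0.0003, 0.004, 0], "yaw": 0, "claw": 0}
    - {"linear": [0.0003, 0.004, 0], "yaw": 0, "claw": 0}
    - {"linear": [0.0003, 0.004, 0], "yaw": 0, "claw": 0}

```text
t: 19.45
position: [0.5924, -0.1344, -0.0197]
orientation: [-180.0, 0.0, 85.5]
force: [-0.3, -3.1, 0.9]
finger_gap: 0.0851
finger_force: 1.8
```

>>> servo_tool:
  commands:
    - {"linear": [0.0003, 0.004, 0], "yaw": 0, "claw": 0}
    - {"linear": [0.0003, 0.004, 0], "yaw": 0, "claw": 0}
    - {"linear": [0.0003, 0.004, 0], "yaw": 0, "claw": 0}
    - {"linear": [0.0003, 0.004, 0], "yaw": 0, "claw": 0}
    - {"linear": [0.0003, 0.004, 0], "yaw": 0, "claw": 0}
    - {"linear": [0.0003, 0.004, 0], "yaw": 0, "claw": 0}
    - {"linear": [0.0003, 0.004, 0], "yaw": 0, "claw": 0}
    - {"linear": [0.0003, 0.003, 0], "yaw": 0, "claw": 0}

```text
t: 20.25
position: [0.5948, -0.1034, -0.0197]
orientation: [-180.0, -0.0, 85.5]
force: [-0.7, -4.1, -0.0]
finger_gap: 0.0857
finger_force: 1.9
```

```bash
python3 pw.py w3
```

```text
[ 0.5948 -0.1034 -0.0197] [-180.    -0.    85.5]
wrist 0.94 ((600.31884765625, -42.261539459228516), (99.07678985595703, 197.91685485839844), 85.51099395751953) [[498.0, -84.0], [695.0, -99.0], [703.0, -1.0], [506.0, 15.0]]
scene 0.86 ((607.0198974609375, 43.60265350341797), (280.645263671875, 204.4726104736328), 85.13134002685547) [[493.0, -88.0], [697.0, -105.0], [721.0, 175.0], [517.0, 192.0]]
side 0.83 ((676.3001708984375, 29.63543701171875), (286.4873352050781, 64.97679138183594), 86.21170806884766) [[634.0, -111.0], [699.0, -115.0], [718.0, 170.0], [653.0, 175.0]]
```

Tracking well, with about 42 mm left to the stop.

>>> servo_tool:
  commands:
    - {"linear": [0.0003, 0.004, 0], "yaw": 0, "claw": 0}
    - {"linear": [0.0003, 0.004, 0], "yaw": 0, "claw": 0}
    - {"linear": [0.0003, 0.004, 0], "yaw": 0, "claw": 0}
    - {"linear": [0.0003, 0.004, 0], "yaw": 0, "claw": 0}
    - {"linear": [0.0003, 0.004, 0], "yaw": 0, "claw": 0}
    - {"linear": [0.0003, 0.004, 0], "yaw": 0, "claw": 0}
    - {"linear": [0.0002, 0.003, 0], "yaw": 0, "claw": 0}
    - {"linear": [0.0002, 0.003, 0], "yaw": 0, "claw": 0}

```text
t: 21.35
position: [0.597, -0.0734, -0.0197]
orientation: [-180.0, 0.0, 85.5]
force: [-1.1, -1.9, -1.5]
finger_gap: 0.0856
finger_force: 1.3
```

>>> servo_tool:
  commands:
    - {"linear": [0.0001, 0.002, 0], "yaw": 0, "claw": 0}
    - {"linear": [0.0001, 0.001, 0], "yaw": 0, "claw": 0}
    - {"linear": [0.0001, 0.001, 0], "yaw": 0, "claw": 0}
    - {"linear": [0.0001, 0.001, 0], "yaw": 0, "claw": 0}
    - {"linear": [0.0001, 0.001, 0], "yaw": 0, "claw": 0}
    - {"linear": [0.0001, 0.001, 0], "yaw": 0, "claw": 0}
    - {"linear": [0.0001, 0.001, 0], "yaw": 0, "claw": 0}
    - {"linear": [0.0001, 0.001, 0], "yaw": 0, "claw": 0}

```text
t: 22.15
position: [0.5978, -0.0647, -0.0197]
orientation: [-180.0, -0.0, 85.5]
force: [0.4, -2.7, -1.4]
finger_gap: 0.0855
finger_force: 1.2
```

>>> servo_tool:
  commands:
    - {"linear": [0.0, 0.001, 0], "yaw": 0, "claw": 0}
    - {"linear": [0.0, 0.001, 0], "yaw": 0, "claw": 0}
    - {"linear": [0.0, 0.001, 0], "yaw": 0, "claw": 0}
    - {"linear": [0.0, 0.001, 0], "yaw": 0, "claw": 0}
    - {"linear": [0.0, 0.0005, 0], "yaw": 0, "claw": 0}
    - {"linear": [0.0, 0.0005, 0], "yaw": 0, "claw": 0}
    - {"linear": [0.0, 0.0005, 0], "yaw": 0, "claw": 0}
    - {"linear": [0.0, 0, 0], "yaw": 0, "claw": 0}

```text
t: 22.95
position: [0.5978, -0.0592, -0.0197]
orientation: [180.0, -0.0, 85.5]
force: [0.2, -2.5, -1.4]
finger_gap: 0.0856
finger_force: 0.9
```

>>> servo_tool:
  commands:
    - {"linear": [0.0, 0.001, 0], "yaw": 0, "claw": 0}
    - {"linear": [0.0, 0.001, 0], "yaw": 0, "claw": 0}
    - {"linear": [0.0, 0.001, 0], "yaw": 0, "claw": 0}
    - {"linear": [0.0, 0.0005, 0], "yaw": 0, "claw": 0}
    - {"linear": [0.0, 0.0005, 0], "yaw": 0, "claw": 0}
    - {"linear": [0.0, 0.0005, 0], "yaw": 0, "claw": 0}
    - {"linear": [0.0, 0.0005, 0], "yaw": 0, "claw": 0}
    - {"linear": [0.0, 0, 0], "yaw": 0, "claw": 0}

```text
t: 23.75
position: [0.5976, -0.0547, -0.0197]
orientation: [-180.0, 0.0, 85.5]
force: [-0.3, -5.2, -0.1]
finger_gap: 0.0854
finger_force: 3.0
```

>>> servo_tool:
  commands:
    - {"linear": [0.0, 0.0005, 0], "yaw": 0, "claw": 0}
    - {"linear": [0.0, 0.0005, 0], "yaw": 0, "claw": 0}
    - {"linear": [0.0, 0.0005, 0], "yaw": 0, "claw": 0}
    - {"linear": [0.0, 0.0005, 0], "yaw": 0, "claw": 0}
    - {"linear": [0.0, 0, 0], "yaw": 0, "claw": 0}
    - {"linear": [0.0, 0, 0], "yaw": 0, "claw": 0}
    - {"linear": [0.0, 0, 0], "yaw": 0, "claw": 0}
    - {"linear": [0.0, 0, 0], "yaw": 0, "claw": 0}

```text
t: 24.55
position: [0.5972, -0.0542, -0.0197]
orientation: [-180.0, 0.1, 85.5]
force: [-3.0, -14.8, -0.5]
finger_gap: 0.0854
finger_force: 8.0
```

The board is blocked by the stop. I'll retreat and look down at the corner from above.

>>> servo_tool:
  commands:
    - {"linear": [0, -0.01, 0], "yaw": 0, "claw": 0}
    - {"linear": [0, -0.02, 0], "yaw": 0, "claw": 0}
    - {"linear": [0, -0.01, 0.03], "yaw": 0, "claw": 0}
    - {"linear": [0, 0, 0.045], "yaw": 0, "claw": 0}
    - {"linear": [0, 0, 0.045], "yaw": 0, "claw": 0}
    - {"linear": [0, 0, 0.045], "yaw": 0, "claw": 0}
    - {"linear": [0, 0, 0.045], "yaw": 0, "claw": 0}
    - {"linear": [0, 0.02, 0.03], "yaw": 0, "claw": 0}

```text
t: 25.35
position: [0.599, -0.0734, 0.2242]
orientation: [179.8, 0.0, 85.4]
force: [-0.1, 0.7, 0.6]
finger_gap: 0.0855
finger_force: 0.0
```

>>> servo_tool:
  commands:
    - {"linear": [0.005, 0.025, 0], "yaw": 0, "claw": 0}
    - {"linear": [0.005, 0.025, 0], "yaw": 0, "claw": 0}
    - {"linear": [0.005, 0.025, 0], "yaw": 0, "claw": 0}
    - {"linear": [0.005, 0.025, 0], "yaw": 0, "claw": 0}
    - {"linear": [0, 0.025, 0], "yaw": 0, "claw": 0}
    - {"linear": [0, 0.01, 0], "yaw": 0, "claw": 0}
    - {"linear": [0, 0, 0], "yaw": 0, "claw": 0}
    - {"linear": [0, 0, 0], "yaw": 0, "claw": 0}

```text
t: 26.15
position: [0.6177, 0.0622, 0.2203]
orientation: [-180.0, 0.0, 85.5]
force: [-0.8, -0.3, -1.0]
finger_gap: 0.0852
finger_force: 0.0
```

```bash
python3 pw.py w4
python3 - <<'E'
from h import *
snap("wrist")
for t in ("rail","end_stop","shaker"):
    k=regions_of(t,"wrist")
    if k:
        c=max(cv2.findContours(k[0]["pixels"].astype(np.uint8),0,1)[0],key=len)[:,0]
        r=cv2.minAreaRect((px2w("wrist",c,.024)*1000).astype(np.float32)); print(t,k[0]["score"],k[0]["box"],r[2],cv2.boxPoints(r).round().tolist())
E
```

```text
[0.6177 0.0622 0.2203] [-180.     0.    85.5]
wrist 0.8 ((610.2587280273438, 94.04946899414062), (276.52899169921875, 200.5945281982422), 85.45896911621094) [[499.0, -36.0], [699.0, -52.0], [721.0, 224.0], [521.0, 240.0]]
scene 0.97 ((610.6409912109375, 92.11195373535156), (285.38555908203125, 205.27761840820312), 85.53533935546875) [[497.0, -42.0], [702.0, -58.0], [724.0, 226.0], [519.0, 242.0]]
side 0.82 ((610.6116943359375, 83.26416015625), (287.6099548339844, 199.14950561523438), 86.08788299560547) [[501.0, -53.0], [700.0, -67.0], [720.0, 220.0], [521.0, 234.0]]
rail 0.92 [399.4, 0.5, 457.5, 456.2] 85.29579162597656 [[679.0, -243.0], [703.0, -245.0], [741.0, 220.0], [717.0, 222.0]]
shaker 0.58 [256.7, 138.9, 314.2, 198.2] 44.89384078979492 [[552.0, 96.0], [584.0, 64.0], [622.0, 102.0], [590.0, 134.0]]
```

View pics/w4.png

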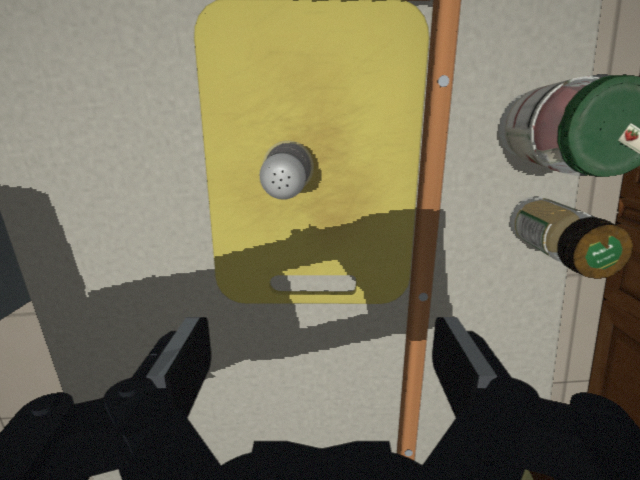

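The wrist view shows the board along the rail, edge at column 410–430, with its far end at the stop at the top rim of the picture. The shaker stands at (295,165). I'll finish with a gentle re-seat against the rail.

>>> servo_tool:
  commands:
    - {"linear": [-0.02, 0.005, 0], "yaw": 8.5, "claw": 0}
    - {"linear": [-0.02, 0.005, 0], "yaw": 8.5, "claw": 0}
    - {"linear": [-0.02, 0.005, 0], "yaw": 8.5, "claw": 0}
    - {"linear": [-0.02, 0.005, 0], "yaw": 8.5, "claw": 0}
    - {"linear": [-0.02, 0.005, 0], "yaw": 8.5, "claw": 0}
    - {"linear": [-0.02, 0.005, 0], "yaw": 8.5, "claw": 0}
    - {"linear": [-0.02, 0.004, 0], "yaw": 8.5, "claw": 0}
    - {"linear": [-0.013, 0.004, 0], "yaw": 8.5, "claw": 0}

```text
t: 27.45
position: [0.4635, 0.1009, 0.2203]
orientation: [-180.0, -0.0, 153.9]
force: [-0.5, -0.7, 0.7]
finger_gap: 0.0853
finger_force: 0.0
```

>>> servo_tool:
  commands:
    - {"linear": [0, 0, 0], "yaw": 8.5, "claw": 0}
    - {"linear": [0, 0, -0.02], "yaw": 8.5, "claw": 0}
    - {"linear": [0, 0, -0.035], "yaw": 5, "claw": 0}
    - {"linear": [0, 0, -0.04], "yaw": 0, "claw": 0}
    - {"linear": [0, 0, -0.04], "yaw": 0, "claw": 0}
    - {"linear": [0, 0, -0.04], "yaw": 0, "claw": 0}
    - {"linear": [0, 0, -0.03], "yaw": 0, "claw": 0}
    - {"linear": [0, 0, -0.015], "yaw": 0, "claw": 0}

```text
t: 28.25
position: [0.4633, 0.1004, -0.0021]
orientation: [-179.9, -0.2, 175.5]
force: [-1.1, 0.1, -0.0]
finger_gap: 0.0853
finger_force: 0.0
```

>>> servo_tool:
  commands:
    - {"linear": [0, 0, -0.008], "yaw": 0, "claw": 0}
    - {"linear": [0, 0, -0.006], "yaw": 0, "claw": 0}
    - {"linear": [0, 0, -0.003], "yaw": 0, "claw": 0}
    - {"linear": [0, 0, 0], "yaw": 0, "claw": 0}
    - {"linear": [0.008, 0, 0], "yaw": 0, "claw": 0}
    - {"linear": [0.01, 0, 0], "yaw": 0, "claw": 0}
    - {"linear": [0.008, 0, 0], "yaw": 0, "claw": 0}
    - {"linear": [0.004, 0, 0], "yaw": 0, "claw": 0}

```text
t: 29.05
position: [0.4966, 0.1009, -0.0163]
orientation: [180.0, 0.1, 175.5]
force: [0.3, -0.2, -0.2]
finger_gap: 0.0854
finger_force: 0.0
```

>>> servo_tool:
  commands:
    - {"linear": [0.002, 0, 0], "yaw": 0, "claw": 0}
    - {"linear": [0.001, 0, 0], "yaw": 0, "claw": 0}
    - {"linear": [0.001, 0, 0], "yaw": 0, "claw": 0}
    - {"linear": [0.001, 0, 0], "yaw": 0, "claw": 0}
    - {"linear": [0.001, 0, 0], "yaw": 0, "claw": 0}
    - {"linear": [0.001, 0, 0], "yaw": 0, "claw": 0}
    - {"linear": [0.001, 0, 0], "yaw": 0, "claw": 0}
    - {"linear": [0, 0, 0], "yaw": 0, "claw": 0}

```text
t: 29.85
position: [0.5026, 0.1007, -0.0168]
orientation: [-180.0, -0.0, 175.5]
force: [-0.6, 0.4, 0.9]
finger_gap: 0.0856
finger_force: 0.5
```

>>> servo_tool:
  commands:
    - {"linear": [-0.004, 0, 0], "yaw": 0, "claw": 0}
    - {"linear": [0, 0, -0.002], "yaw": 0, "claw": 0}
    - {"linear": [0, 0, -0.0015], "yaw": 0, "claw": 0}
    - {"linear": [0.002, 0, 0], "yaw": 0, "claw": 0}
    - {"linear": [0.001, 0, 0], "yaw": 0, "claw": 0}
    - {"linear": [0.001, 0, 0], "yaw": 0, "claw": 0}
    - {"linear": [0.0005, 0, 0], "yaw": 0, "claw": 0}
    - {"linear": [0.0005, 0, 0], "yaw": 0, "claw": 0}

```text
t: 30.65
position: [0.5023, 0.1004, -0.0206]
orientation: [-180.0, -0.2, 175.5]
force: [-5.3, -1.7, 1.9]
finger_gap: 0.0853
finger_force: 2.6
```

>>> servo_tool:
  commands:
    - {"linear": [0.0005, 0, 0], "yaw": 0, "claw": 0}
    - {"linear": [0.0005, 0, 0], "yaw": 0, "claw": 0}
    - {"linear": [0.0005, 0, 0], "yaw": 0, "claw": 0}
    - {"linear": [0.0005, 0, 0], "yaw": 0, "claw": 0}
    - {"linear": [0, 0, 0], "yaw": 0, "claw": 0}
    - {"linear": [0, 0, 0], "yaw": 0, "claw": 0}
    - {"linear": [0, 0, 0], "yaw": 0, "claw": 0}
    - {"linear": [0, 0, 0], "yaw": 0, "claw": 0}

```text
t: 31.45
position: [0.5025, 0.1004, -0.0207]
orientation: [-179.9, -0.3, 175.5]
force: [-10.7, 0.3, 5.2]
finger_gap: 0.0855
finger_force: 5.2
```

Firmly seated on the rail. I'll retreat, then check the end-stop gap numerically from above.

>>> servo_tool:
  commands:
    - {"linear": [-0.01, 0, 0], "yaw": 0, "claw": 0}
    - {"linear": [-0.02, 0, 0], "yaw": 0, "claw": 0}
    - {"linear": [-0.01, 0, 0.03], "yaw": 0, "claw": 0}
    - {"linear": [0, 0, 0.045], "yaw": 0, "claw": 0}
    - {"linear": [0, 0.02, 0.045], "yaw": 0, "claw": 0}
    - {"linear": [0, 0.03, 0.045], "yaw": 0, "claw": 0}
    - {"linear": [0, 0.03, 0.045], "yaw": 0, "claw": 0}
    - {"linear": [0, 0.02, 0.045], "yaw": 0, "claw": 0}

```text
t: 32.25
position: [0.4656, 0.1976, 0.23]
orientation: [180.0, 0.1, 175.5]
force: [1.4, -0.1, 0.1]
finger_gap: 0.0853
finger_force: 0.0
```

>>> servo_tool:
  commands:
    - {"linear": [0.025, 0, 0], "yaw": 0, "claw": 0}
    - {"linear": [0.03, 0, 0], "yaw": 0, "claw": 0}
    - {"linear": [0.03, 0, 0], "yaw": 0, "claw": 0}
    - {"linear": [0.03, 0, 0], "yaw": 0, "claw": 0}
    - {"linear": [0.03, 0, 0], "yaw": 0, "claw": 0}
    - {"linear": [0.03, 0, 0], "yaw": 0, "claw": 0}
    - {"linear": [0.02, 0, 0], "yaw": 0, "claw": 0}
    - {"linear": [0, 0, 0], "yaw": 0, "claw": 0}

```text
t: 33.05
position: [0.6631, 0.1961, 0.2275]
orientation: [180.0, 0.1, 175.5]
force: [-0.0, -0.6, 0.5]
finger_gap: 0.0852
finger_force: 0.0
```

Run:
```python
from h import *
print(arm.sense()["position"])
im=snap("wrist","w5")
u=np.array([.0787,.9969]); n=np.array([.9969,-.0787]); mid=np.array([.7016,-.043])
def prof(pts):
    q=w2px("wrist",pts); return [tuple(int(v) for v in im[int(round(b)),int(round(a))]) if 0<=a<640 and 0<=b<480 else None for a,b in q]
for nn in (-.06,-.1):
    print("n",nn)
    for s in np.arange(.250,.276,.002):
        x=mid+u*s+n*nn; print(round(s,3),w2px("wrist",[*x,.011])[0].round(),prof([[*x,.011]]))
for ss in (.05,.22):
    print("s",ss)
    for k in np.arange(-.012,.012,.002):
        x=mid+u*ss+n*k; print(round(k,3),prof([[*x,.011]]))
for t in ("shaker","board","end_stop"):
    k=regions_of(t,"wrist"); print(t,[(round(a["score"],2),a["box"]) for a in k[:1]])
snap("side"); print([(a["score"],a["box"]) for a in find_in("shaker","side")[:1]],[(a["score"],a["box"]) for a in find_in("tea_light","side")[:1]])
```

```text
[0.66310375 0.19606223 0.22753145]
n -0.06
0.25 [337. 202.] [(197, 185, 101)]
0.252 [339. 202.] [(196, 184, 100)]
0.254 [341. 202.] [(198, 186, 101)]
0.256 [343. 202.] [(194, 181, 98)]
0.258 [345. 202.] [(196, 184, 100)]
0.26 [347. 202.] [(196, 184, 100)]
0.262 [349. 202.] [(196, 183, 100)]
0.264 [352. 202.] [(196, 184, 98)]
0.266 [354. 202.] [(196, 185, 101)]
0.268 [356. 202.] [(151, 144, 76)]
0.27 [358. 202.] [(75, 58, 39)]
0.272 [360. 202.] [(145, 100, 65)]
0.274 [362. 202.] [(184, 128, 86)]
0.276 [364. 202.] [(185, 129, 85)]
n -0.1
0.25 [338. 161.] [(198, 186, 102)]
0.252 [340. 161.] [(198, 185, 101)]
0.254 [342. 161.] [(196, 182, 97)]
0.256 [344. 161.] [(197, 186, 99)]
0.258 [346. 161.] [(194, 181, 96)]
0.26 [348. 161.] [(194, 182, 97)]
0.262 [350. 161.] [(199, 185, 100)]
0.264 [353. 161.] [(196, 185, 99)]
0.266 [355. 161.] [(194, 183, 98)]
0.268 [357. 161.] [(100, 93, 48)]
0.27 [359. 161.] [(75, 56, 34)]
0.272 [361. 161.] [(130, 90, 59)]
0.274 [363. 161.] [(175, 122, 80)]
0.276 [365. 161.] [(183, 126, 84)]
s 0.05
-0.012 [(184, 174, 94)]
-0.01 [(185, 173, 93)]
-0.008 [(185, 173, 95)]
-0.006 [(185, 173, 94)]
-0.004 [(169, 157, 83)]
-0.002 [(77, 57, 34)]
0.0 [(82, 54, 36)]
0.002 [(115, 78, 49)]
0.004 [(149, 105, 70)]
0.006 [(165, 116, 75)]
0.008 [(170, 118, 77)]
0.01 [(164, 115, 76)]
s 0.22
-0.012 [(90, 83, 43)]
-0.01 [(89, 85, 45)]
-0.008 [(88, 83, 41)]
-0.006 [(90, 83, 44)]
-0.004 [(88, 84, 45)]
-0.002 [(70, 51, 29)]
0.0 [(68, 49, 34)]
0.002 [(80, 55, 41)]
0.004 [(82, 60, 40)]
0.006 [(84, 59, 38)]
0.008 [(84, 58, 38)]
0.01 [(89, 62, 41)]
shaker []
board [(0.82, [44.8, 38.6, 360.7, 259.3])]
end_stop [(0.84, [357.8, 134.7, 385.8, 262.0])]
[(0.66, [312.0, 205.0, 321.6, 235.7])] [(0.44, [326.1, 295.3, 337.4, 300.5])]
```

Yellow runs straight into dark wood at both points tested on the stop and on the rail. No worktop shows between, and the edges are parallel. The shaker box in the side view is still upright, so I'm handing in.

```bash
python3 -c "
from rig import arm
print(arm.hand_in())"
```

```text
the job is handed in; nothing more can be done
None
```

I pushed the board into the corner and handed the job in at about 33 s. The last camera check showed no gap along the rail or the end stop, the shaker was still standing, and I saw no sign that anything else was disturbed.

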